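Put the sample plates back in the slotted rack

TASK

Three flat sample plates of different thickness belong in the slotted rack, each in the slot whose width matches its thickness, but the thin one has been left in the widest slot and the other two still stand in the preparation stand. Put each plate upright into its own slot and lower it, without dropping it, until it stands fully home; only when all three are in and let go, swing the rack's retaining bar over them until it is fully shut. Leave the mortar, the die body and the small white box where they are.

Things in the scene. Friction and masses are not known exactly. Their poses are not given: they have to be found in the camera images.
- thin_plate_centre (a point): Centre of the thin sample plate, upright aluminium, 8 mm thick, about 128 g; starts loose in the thick plate's slot. Lower part 100 mm wide, 60 mm high, with a round window; above it a tab to pinch, same thickness, 44 wide, 46 high. Whole height 102 mm; this point is 51 mm above the lower edge, mid-thickness. x along the width, y through the thickness, z up.
- medium_plate_centre (a point): Centre of the medium sample plate, upright aluminium, 14 mm thick, about 164 g; starts in one bay of the stand. Lower part 100 mm wide, 60 mm high, with a round window; above it a tab to pinch, same thickness, 44 wide, 46 high. Whole height 102 mm; this point is 51 mm above the lower edge, mid-thickness. x along the width, y through the thickness, z up.
- thick_plate_centre (a point): Centre of the thick sample plate, upright aluminium, 20 mm thick, about 200 g; starts in the other bay of the stand. Lower part 100 mm wide, 60 mm high, with a round window; above it a tab to pinch, same thickness, 44 wide, 46 high. Whole height 102 mm; this point is 51 mm above the lower edge, mid-thickness. x along the width, y through the thickness, z up.
- slot_thin_floor (a point): Middle of the floor of the thin plate's slot in the rack: 11 mm wide between grey guides 24 mm high with flared mouths 7 mm higher. x along the slot (108 mm long, end stops 22 mm high), y across, z up. Floor 12 mm above the worktop. The three slots are parallel, 64 mm apart, in changing order; a plate fully home has its centre 51 mm above this point.
- slot_medium_floor (a point): Middle of the floor of the medium plate's slot in the rack: 17 mm wide between grey guides 24 mm high with flared mouths 7 mm higher. x along the slot (108 mm long, end stops 22 mm high), y across, z up. Floor 12 mm above the worktop. The three slots are parallel, 64 mm apart, in changing order; a plate fully home has its centre 51 mm above this point.
- slot_thick_floor (a point): Middle of the floor of the thick plate's slot in the rack: 23 mm wide between grey guides 24 mm high with flared mouths 7 mm higher. x along the slot (108 mm long, end stops 22 mm high), y across, z up. Floor 12 mm above the worktop. The three slots are parallel, 64 mm apart, in changing order; a plate fully home has its centre 51 mm above this point.
- bar_middle (a point): Middle of the crosspiece (10 mm round steel, 208 mm long) of the rack's U-shaped retaining bar, 66 mm from its hinge axis. Shut, it lies level across the middles of the three slots, 121 mm above the worktop, 2 mm above the tabs of plates that are fully home.
- bar_hinge (a point): Middle of the retaining bar's hinge axis, between two pillars on the rack's far side, 66 mm beyond the line of slot middles, 121 mm above the worktop. Fixed to the rack: x from the near side of the rack to its far side, along the slots; y along the hinge axis; z up.
- retaining_bar (a joint): Angle of the retaining bar, rad: 0 = shut, level over the plates (stop); 1.57 = straight up; 2.15 = stop, leaning away beyond the far side of the rack. It starts open, 1.85 to 2.1, moves with about 2 N at the crosspiece and stays by friction where it is left.
- stand: Preparation stand, aluminium, fixed, 130 x 140 mm, origin under its centre on the worktop. Two equal bays 26 mm wide and 110 mm long run along its x, 35 mm either side of the centre in y; floor 8 mm above the worktop, guides 22 mm high.
- thin_plate: The thin plate itself; origin in the middle of its lower edge.
- medium_plate: The medium plate itself; origin in the middle of its lower edge.
- thick_plate: The thick plate itself; origin in the middle of its lower edge.
- mortar: Bystander: small grey mortar bowl, 68 mm across, 24 mm high; origin in the middle of its underside.
- die_body: Bystander: round steel die body, 56 x 59 x 44 mm; origin in the middle of its underside.
- spacer_box: Bystander: small white box, 33 x 49 x 34 mm; origin in the middle of its underside.

How it is judged:
On the way:
1. all three plates stand fully home in their own slots, let go, while the retaining bar is still open (over 0.9 rad) (horizontal distance between thin_plate_centre and slot_thin_floor below 0.014 m and z of thin_plate_centre in the frame of slot_thin_floor below 0.055 m and angle between each of thin_plate_centre, medium_plate_centre, thick_plate_centre's own z axis and vertical below 0.15 rad and angle between the x axis of thin_plate_centre and the x axis of slot_thin_floor, either way round below 0.12 rad and contact force between each of thin_plate, medium_plate, thick_plate and the fingers below 0.1 N and horizontal distance between medium_plate_centre and slot_medium_floor below 0.014 m and z of medium_plate_centre in the frame of slot_medium_floor below 0.055 m and angle between the x axis of medium_plate_centre and the x axis of slot_medium_floor, either way round below 0.12 rad and horizontal distance between thick_plate_centre and slot_thick_floor below 0.014 m and z of thick_plate_centre in the frame of slot_thick_floor below 0.055 m and angle between the x axis of thick_plate_centre and the x axis of slot_thick_floor, either way round below 0.12 rad and value of joint retaining_bar above 0.9 rad), for 0.2 s.
At the end, for the whole second after the job is handed in: Each plate stands in the slot made for its thickness: centre within 14 mm of the slot's middle seen from above, lower edge within 4 mm of the slot floor, upright within 0.15 rad and in line with the slot within 0.12 rad, let go and at rest; the retaining bar is shut to within 0.07 rad (horizontal distance between thin_plate_centre and slot_thin_floor below 0.014 m and z of thin_plate_centre in the frame of slot_thin_floor below 0.055 m and angle between each of thin_plate_centre, medium_plate_centre, thick_plate_centre's own z axis and vertical below 0.15 rad and angle between the x axis of thin_plate_centre and the x axis of slot_thin_floor, either way round below 0.12 rad and contact force between each of thin_plate, medium_plate, thick_plate and the fingers below 0.1 N and horizontal distance between medium_plate_centre and slot_medium_floor below 0.014 m and z of medium_plate_centre in the frame of slot_medium_floor below 0.055 m and angle between the x axis of medium_plate_centre and the x axis of slot_medium_floor, either way round below 0.12 rad and horizontal distance between thick_plate_centre and slot_thick_floor below 0.014 m and z of thick_plate_centre in the frame of slot_thick_floor below 0.055 m and angle between the x axis of thick_plate_centre and the x axis of slot_thick_floor, either way round below 0.12 rad and value of joint retaining_bar below 0.07 rad and linear speed of each of thin_plate, medium_plate, thick_plate below 0.02 m/s); the robot touches nothing.
It fails at once if a plate is dropped into its slot (moves faster than 0.4 m/s while within 29 mm of fully home there) ((horizontal distance between thin_plate_centre and slot_thin_floor below 0.014 m and z of thin_plate_centre in the frame of slot_thin_floor below 0.08 m and linear speed of thin_plate above 0.4 m/s) or (horizontal distance between medium_plate_centre and slot_medium_floor below 0.014 m and z of medium_plate_centre in the frame of slot_medium_floor below 0.08 m and linear speed of medium_plate above 0.4 m/s) or (horizontal distance between thick_plate_centre and slot_thick_floor below 0.014 m and z of thick_plate_centre in the frame of slot_thick_floor below 0.08 m and linear speed of thick_plate above 0.4 m/s)).
It fails at once if the mortar, the die body or the small white box is moved more than 30 mm (distance of any of mortar, die_body, spacer_box from where it was at the start of the episode above 0.03 m).
It also fails if it takes over 72 s, if anything falls off the work surface, if the arm or the gripper's body presses on something with over 40 N, if the wrist force passes 120 N, or if a joint passes its speed limit or range.

ROBOT

A 7-joint arm with a two-finger parallel gripper is mounted at the origin on a cart in front of the work surface, level with it; the furniture and walls round the work are solid. World frame = base frame: x ahead of the robot, y to its left, z up, the work surface at z = 0. Lengths are in m, angles in rad, forces in N, time in s.
With the tool pointing down it reaches from about 0.4 to 0.85 m from the base axis. Payload 10.4 kg.
Tool frame: the origin (TCP) lies midway between the tips of the shut fingers; the grasp point (between the pads) lies 19 mm behind it; z points along the fingers, y is the line along which they close (so a half turn about z gives the same grasp; the last joint's range is limited). The gripper opens to 87 mm and grips with 3 to 60 N. Pads are 19 mm wide; open, the fingers measure 117 mm over their backs; the gripper's body (75 mm by 190 mm) begins 51 mm behind the grasp point.
Start: joints at [1.252, 0.332, -0.065, 1.46, 0.022, 1.35, -0.088], TCP at [0.182, -0.598, 0.223] pointing down, gripper open.
Joint ranges: [-2.6, 2.6], [-0.5, 2.12], [-1.47, 1.34], [0.16, 2.42], [-1.27, 4.41], [0.06, 2.06], [-2.6, 2.6]. Speed limits (rad/s): [2.22, 2.22, 2.79, 2.79, 3.14, 3.14, 3.14].

INTERFACE

Orientations are given as a unit quaternion [x, y, z, w].
In Python, from bench import r gives the robot as it stands.
- The arm moves only by the tool arm_command, never from a script. Its arguments are lists of equal length, an entry for each row: "xyz": the shift along the world's x, y, z in m, a list of three; "rot": the turn, a rotation vector about the world's x, y, z in rad, a list of three. In form: {"xyz": [[tx, ty, tz], ...], "rot": [[ax, ay, az], ...]}. A call has 1 to 20 rows; each row is the pose to reach, as a shift and turn from the pose commanded when the call began; what a row does not reach only later rows make up. A row lasts 1/12 s, in which the tool goes at most 41.7 mm and 7.16 degrees, less where a joint would pass 70% of its speed; a pose out of reach is approached as far as the arm can. A call with a gripper value outside its range is refused whole. "grip" is the opening, from 0 (shut) to 1 (fully open), set as the call begins (left out, the last holds). The fingers move at their own pace and stop on an object; "squeeze" is the grip in N (left out, the last holds). Time passes only in rows, so rows that repeat a pose let the fingers close. It gives the time, the measured TCP pose, the force, the opening and the grip force at its end, in the units of the state.
- r.read_state(): the state, without advancing time (a new reading comes with each control period).
- r.camera(name): name is "side" or "top"; returns the picture (420x560x3 uint8, red, green, blue); there is no depth.
- r.camera_model(name): a dict with "fx", "fy", "cx", "cy" (pixels), "T" (4x4, takes a point from camera to world coordinates). Camera axes: x right, y up, looking along -z (the intrinsics and any distortion apply to the point x, -y, -z); pixel columns grow to the right and rows downward; lengths in m; the calibration is good to about 2 mm. A picture is of the moment at which its call begins. camera_model takes no time and is no camera call.
- r.close_job(): hands the job in; it is judged then, once.
Trained networks look in the newest picture that a camera, given by its name, has taken for a name from the list of things; names that differ only in an ending like _2 or _b are one class to them, and where a whole thing is asked for, a point or a joint stands for the part that bears it (a point fixed in the world has none). Each returns a list of dicts, best first, with "conf" (0 to 1); they miss things now and then, are a little off and sometimes report something else, mostly with a low value. They report only what shows in the picture. A call takes as long as a camera call.
- r.look_for(label, camera): "at" ([x, y, z] in m, in the coordinates of the camera as it stood for that picture, good to about 4 mm: the middle of the surface that is visible of it).
- r.spot_point(label, camera): "at" ([x, y, z] in m, in the coordinates of the camera as it stood for that picture, good to about 4 mm: a listed point, or the origin of a listed thing).
The state is a dict: "time": time; "joint_positions": joint angles; "joint_vel": joint speeds; "joint_torque": joint torques, N m; "ee_pos": TCP position; "eef_rot": TCP orientation; "ft_force": force on the tool from outside, world axes, zero at the start; "torque": the same for the moment, N m; "width": finger opening in m; "grip_force": force on a finger pad.
Only numpy, scipy, OpenCV 4.12 (cv2) and the standard library are available. Lean on these libraries where they do the work, as an engineer would, in place of code of your own. Each camera call takes 0.05 s, during which the arm holds its last target. There are 200 camera calls.

## Working session

There is one attempt and no reset: what is moved stays moved. The work goes in short steps, Python scripts to look and compute and a tool call to move; the robot and the scene stay as the last step left them, time stands still between calls to the robot, and variables do not carry over. Pictures are saved under pics/ and viewed, at most 10 in all, crops included, and the job is handed in when it is done.

Besides the shell and the picture viewer there is one more tool, called after "Request:" in YAML: its name, and indented under it one key for each argument. arm_command: Moves the arm, as the interface text tells. Its arguments: {"type":"object","properties":{"xyz":{"type":"array"},"rot":{"type":"array"},"grip":{"type":"number"},"squeeze":{"type":"number"}},"required":["xyz","rot"]}

```bash
mkdir -p pics; cat > h.py <<'E'
import numpy as np, cv2
from bench import r
def w(cam,p):
    return (np.array(r.camera_model(cam)["T"])@np.r_[p,1])[:3]
def shot(cam,name=None):
    im=r.camera(cam)
    if name: cv2.imwrite(f"pics/{name}.png",cv2.cvtColor(np.asarray(im),cv2.COLOR_RGB2BGR))
    return im
def spot(lab,cam,f="spot_point"):
    return [(np.round(w(cam,d["at"]),4).tolist(),round(d["conf"],2)) for d in getattr(r,f)(lab,cam)][:2]
def px(cam,P):
    m=r.camera_model(cam); c=np.linalg.inv(m["T"])@np.r_[P,1]
    return (m["cx"]+m["fx"]*c[0]/-c[2], m["cy"]+m["fy"]*-c[1]/-c[2])
def ray(cam,u,v,z):
    m=r.camera_model(cam); T=np.array(m["T"])
    d=T[:3,:3]@np.array([(u-m["cx"])/m["fx"],-(v-m["cy"])/m["fy"],-1]); o=T[:3,3]
    return o+d*(z-o[2])/d[2]
E
python3 - <<'E'
from h import *
for c in ("top","side"):
    shot(c,c+"0"); m=r.camera_model(c); print(c,{k:m[k] for k in m if k!="T"},np.round(m["T"],3).tolist())
    for l in "thin_plate_centre medium_plate_centre thick_plate_centre slot_thin_floor slot_medium_floor slot_thick_floor bar_middle bar_hinge stand mortar die_body spacer_box".split(): print(l,spot(l,c))
s=r.read_state(); print(s["time"],s["ee_pos"],s["eef_rot"],s["width"])
E
```

```text
top {'fx': 470.0828772667831, 'fy': 470.0828772667831, 'cx': 283.4163814200879, 'cy': 207.10696484243394} [[-0.072, 0.975, -0.209, 0.303], [-0.997, -0.071, 0.015, -0.002], [-0.0, 0.209, 0.978, 1.353], [0.0, 0.0, 0.0, 1.0]]
thin_plate_centre [([0.503, 0.1932, 0.0648], 0.6), ([0.5074, 0.1906, 0.0133], 0.33)]
medium_plate_centre [([0.4794, -0.233, 0.0608], 0.8)]
thick_plate_centre [([0.4977, -0.2991, 0.059], 0.95)]
slot_thin_floor [([0.5218, 0.1286, 0.015], 0.9)]
slot_medium_floor [([0.5394, 0.0687, 0.0119], 0.56), ([0.6493, -0.0194, 0.0029], 0.38)]
slot_thick_floor [([0.5099, 0.1933, 0.0133], 0.69)]
bar_middle [([0.6154, 0.1471, 0.1787], 0.65)]
bar_hinge [([0.5877, 0.1402, 0.1237], 0.91)]
stand [([0.4875, -0.264, -0.0041], 0.72)]
mortar [([0.487, 0.4057, 0.0037], 0.71), ([0.476, -0.2311, 0.0121], 0.25)]
die_body [([0.5303, -0.4276, 0.0053], 0.71), ([0.4907, 0.4029, 0.0001], 0.69)]
spacer_box [([0.6458, -0.017, 0.0008], 0.55)]
side {'fx': 481.79138225214365, 'fy': 481.79138225214365, 'cx': 275.1587779903542, 'cy': 205.74950489486503} [[-0.999, 0.012, -0.049, 0.491], [-0.049, -0.484, 0.8
[... 172 characters left out ...]
([0.478, -0.2328, 0.0585], 0.86), ([0.4982, 0.1899, 0.0146], 0.47)]
thick_plate_centre [([0.4974, -0.296, 0.0547], 0.59)]
slot_thin_floor [([0.5231, 0.1297, 0.0169], 0.64)]
slot_medium_floor [([0.533, 0.0679, 0.0048], 0.74)]
slot_thick_floor [([0.5025, 0.1905, 0.015], 0.96)]
bar_middle [([0.6099, 0.1562, 0.1802], 0.53)]
bar_hinge [([0.5825, 0.1485, 0.121], 0.75)]
stand [([0.4818, -0.2658, -0.0001], 0.57)]
mortar [([0.6123, 0.1566, 0.1797], 0.75), ([0.5308, -0.4253, 0.0037], 0.27)]
die_body [([0.5316, -0.4234, 0.0057], 0.38)]
spacer_box [([0.642, -0.0168, -0.0059], 0.44)]
1.3 [ 0.18224603 -0.59784     0.22256262] [9.89079322e-01 1.47384173e-01 2.30528200e-05 1.84586272e-05] 0.0870122873479186
```

View pics/top0.png

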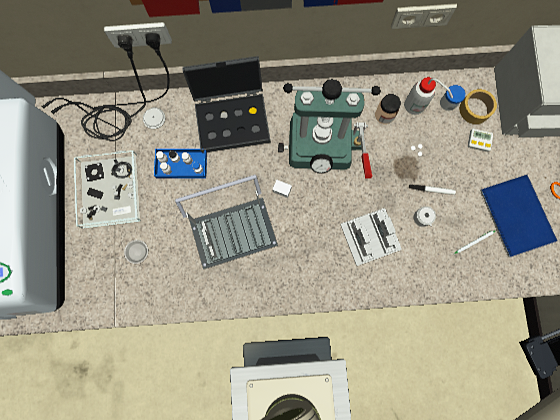

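View pics/side0.png

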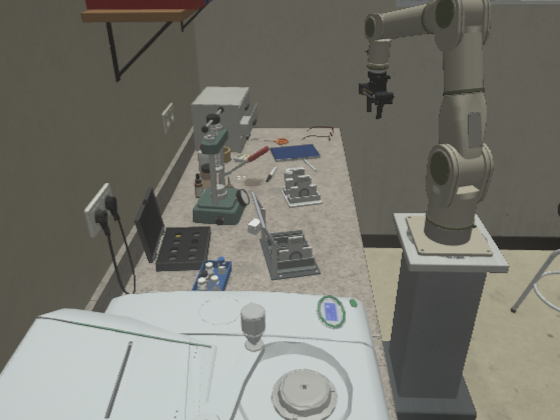

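```bash
python3 - <<'E'
from h import *
t=cv2.imread("pics/top0.png"); s=cv2.imread("pics/side0.png")
f=lambda im,x,y,w_,h_,k: cv2.resize(im[y:y+h_,x:x+w_],None,fx=k,fy=k,interpolation=cv2.INTER_CUBIC)
a=f(t,175,170,100,100,4); b=f(t,325,190,100,100,4); 
c=f(s,245,215,100,50,4)
d=f(s,260,160,100,50,4)
cv2.imwrite("pics/crop0.png",np.vstack([np.hstack([a,b]),np.hstack([c,d])]))
# plane rack grid overlay: print yaw est
R=np.array([[.5080,.1919],[.5225,.1292],[.5362,.0683]])
d=R[2]-R[0]; print("rack yaw",np.arctan2(d[0],-d[1]))
E
```

```text
rack yaw 0.22431570310438606
```

View pics/crop0.png

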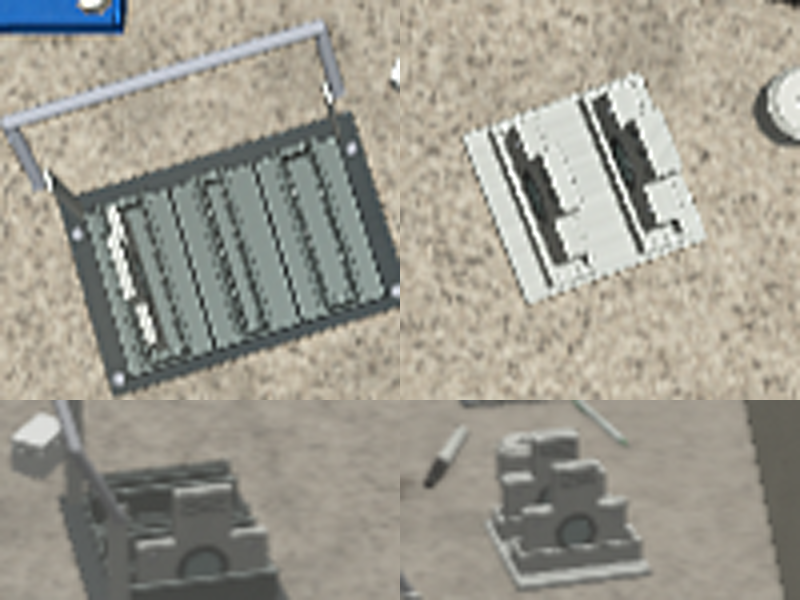

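```bash
python3 - <<'E'
from h import *
import itertools
def rep(n,pts,ox,oy,z):
    P=np.array([ray("top",ox+x/4,oy+y/4,z)[:2] for x,y in pts]); print(n,np.round(P,4).tolist(),"c",P.mean(0).round(4))
    return P
P=rep("stand",[(65,135),(240,72),(305,240),(130,302)],325,190,.008)
e=(P[1]-P[2]+P[0]-P[3])/2; print("yaw",np.arctan2(e[1],e[0]),np.linalg.norm(e), np.linalg.norm((P[0]-P[1]+P[3]-P[2])/2))
P=rep("rack",[(78,234),(350,148),(397,290),(118,378)],175,170,.008)
e=(P[1]-P[2]+P[0]-P[3])/2; f=(P[0]-P[1]+P[3]-P[2])/2; print("yaw",np.arctan2(e[1],e[0]),np.arctan2(-f[0],f[1]),np.linalg.norm(e),np.linalg.norm(f))
# repeat spots
L="thin_plate_centre medium_plate_centre thick_plate_centre slot_thin_floor slot_medium_floor slot_thick_floor bar_hinge stand".split()
acc={l:[] for l in L}
for k in range(3):
    for c in ("top","side"):
        shot(c)
        for l in L:
            q=spot(l,c)
            if q and q[0][1]>.5: acc[l].append(q[0][0])
for l in L: print(l,np.round(np.mean(acc[l],0),4),np.round(np.std(acc[l],0),4),len(acc[l]))
print(r.read_state()["time"])
E
```

```text
stand [[0.5281, -0.1863], [0.5653, -0.3186], [0.4394, -0.3506], [0.4044, -0.2207]] c [ 0.4843 -0.269 ]
yaw 0.2600529933989976 0.1290936175028567 0.1359718473295184
rack [[0.545, 0.2393], [0.5943, 0.0387], [0.4875, 0.0115], [0.4389, 0.2142]] c [0.5164 0.1259]
yaw 0.24026950628900026 0.23813060325660554 0.10959295877065678 0.20752087871666497
thin_plate_centre [0.5111 0.1668 0.0506] [0.0134 0.0556 0.0252] 4
medium_plate_centre [ 0.4785 -0.2335  0.0606] [0.001  0.002  0.0028] 6
thick_plate_centre [ 0.4987 -0.2145  0.0584] [0.0023 0.1847 0.0007] 6
slot_thin_floor [0.5223 0.1279 0.0153] [0.0008 0.0017 0.0009] 5
slot_medium_floor [0.5366 0.0689 0.0097] [0.0016 0.0013 0.0015] 6
slot_thick_floor [0.5064 0.1925 0.0144] [0.0033 0.0018 0.0014] 6
bar_hinge [0.575  0.1406 0.1028] [0.0244 0.0059 0.0405] 6
stand [ 0.4844 -0.2669 -0.0031] [0.0016 0.0013 0.0003] 6
4.0
```

Request:
arm_command:
  xyz:
    - [0.296,0.364,0]
    - [0.296,0.364,0]
    - [0.296,0.364,0]
    - [0.296,0.364,0]
    - [0.296,0.364,0]
    - [0.296,0.364,0]
    - [0.296,0.364,0]
    - [0.296,0.364,0]
    - [0.296,0.364,0]
    - [0.296,0.364,0]
    - [0.296,0.364,0]
    - [0.296,0.364,0]
    - [0.296,0.364,0]
    - [0.296,0.364,0]
    - [0.296,0.364,-0.03]
    - [0.296,0.364,-0.06]
    - [0.296,0.364,-0.07]
  rot:
    - [0,0,-0.036]
    - [0,0,-0.036]
    - [0,0,-0.036]
    - [0,0,-0.036]
    - [0,0,-0.036]
    - [0,0,-0.036]
    - [0,0,-0.036]
    - [0,0,-0.036]
    - [0,0,-0.036]
    - [0,0,-0.036]
    - [0,0,-0.036]
    - [0,0,-0.036]
    - [0,0,-0.036]
    - [0,0,-0.036]
    - [0,0,-0.036]
    - [0,0,-0.036]
    - [0,0,-0.036]
  grip: 0.5
  squeeze: 20

```text
time: 5.42
ee_pos: [0.4753, -0.235, 0.1489]
eef_rot: [0.992, 0.128, -0.002, -0.001]
ft_force: [-1.2, 0.7, -0.8]
width: 0.0436
grip_force: 0.0
```

Request:
arm_command:
  xyz:
    - [0,0,-0.025]
    - [0,0,-0.05]
    - [0,0,-0.07]
    - [0,0,-0.08]
    - [0,0,-0.08]
    - [0,0,-0.08]
  rot:
    - [0,0,0]
    - [0,0,0]
    - [0,0,0]
    - [0,0,0]
    - [0,0,0]
    - [0,0,0]

```text
time: 5.92
ee_pos: [0.4782, -0.2346, 0.0733]
eef_rot: [0.992, 0.129, 0.0, 0.0]
ft_force: [0.5, -0.6, 0.2]
width: 0.0439
grip_force: 0.0
```

```bash
python3 - <<'E'
from h import *
a=shot("top"); b=shot("side")
f=lambda im,x,y,w_,h_,k: cv2.resize(cv2.cvtColor(np.asarray(im),cv2.COLOR_RGB2BGR)[y:y+h_,x:x+w_],None,fx=k,fy=k,interpolation=cv2.INTER_CUBIC)
cv2.imwrite("pics/g1.png",np.hstack([f(a,325,170,100,120,4),f(b,260,120,100,120,4)]))
s=r.read_state(); print(s["ee_pos"],s["ft_force"])
E
```

```text
[ 0.47903201 -0.23460318  0.07418494] [-0.83985988  0.09725055  0.66706291]
```

View pics/g1.png

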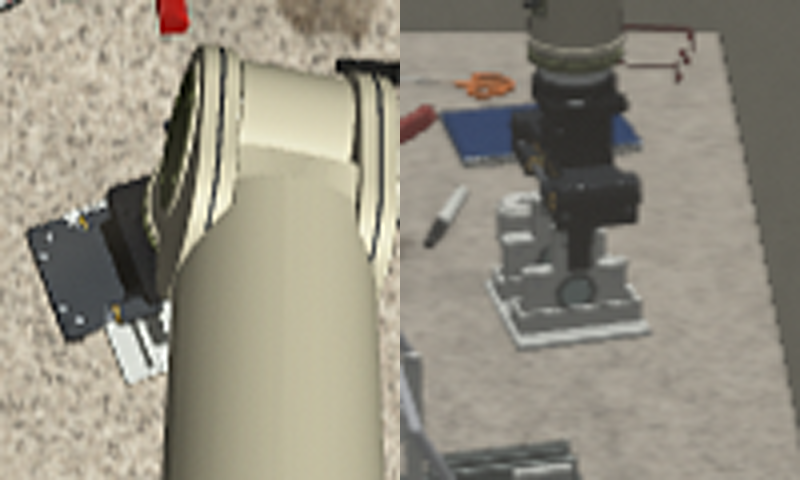

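The side view (crop, right half) shows the fingers straddling the medium plate, centred over its window at about (577, 290). I'll close and lift.

Request:
arm_command:
  xyz:
    - [0,0,0]
    - [0,0,0]
    - [0,0,0]
    - [0,0,0]
    - [0,0,0]
    - [0,0,0]
    - [0,0,0]
    - [0,0,0.02]
    - [0,0,0.04]
    - [0,0,0.06]
    - [0,0,0.06]
  rot:
    - [0,0,0]
    - [0,0,0]
    - [0,0,0]
    - [0,0,0]
    - [0,0,0]
    - [0,0,0]
    - [0,0,0]
    - [0,0,0]
    - [0,0,0]
    - [0,0,0]
    - [0,0,0]
  grip: 0.0
  squeeze: 30

```text
time: 6.93
ee_pos: [0.48, -0.2346, 0.1361]
eef_rot: [0.992, 0.13, 0.002, 0.002]
ft_force: [1.5, -0.8, -1.4]
width: 0.0138
grip_force: 30.0
```

Request:
arm_command:
  xyz:
    - [0,0,0.035]
    - [0,0.01,0.07]
    - [0.008,0.04,0.07]
    - [0.016,0.08,0.07]
    - [0.024,0.12,0.07]
    - [0.032,0.16,0.07]
    - [0.039,0.2,0.07]
    - [0.047,0.24,0.07]
    - [0.055,0.28,0.07]
    - [0.059,0.301,0.07]
    - [0.059,0.301,0.05]
    - [0.059,0.301,0.03]
    - [0.059,0.301,0.01]
    - [0.059,0.301,0.0]
    - [0.059,0.301,0.0]
  rot:
    - [0,0,0]
    - [0,0,0]
    - [0,0,-0.022]
    - [0,0,-0.022]
    - [0,0,-0.022]
    - [0,0,-0.022]
    - [0,0,-0.022]
    - [0,0,-0.022]
    - [0,0,-0.022]
    - [0,0,-0.022]
    - [0,0,-0.022]
    - [0,0,-0.022]
    - [0,0,-0.022]
    - [0,0,-0.022]
    - [0,0,-0.022]

```text
time: 8.18
ee_pos: [0.5355, 0.0667, 0.1297]
eef_rot: [0.993, 0.119, -0.002, -0.0]
ft_force: [0.3, 0.8, -1.3]
width: 0.0141
grip_force: 30.0
```

```bash
cat > rel.py <<'E'
from h import *
import sys
yaw=.238
def rel(pl,n=2):
    R=np.array([[np.cos(yaw),np.sin(yaw)],[-np.sin(yaw),np.cos(yaw)]])
    for k in range(n):
        for c in ("side","top"):
            shot(c)
            q=spot(f"{pl}_plate_centre",c); s=spot(f"slot_{pl}_floor",c)
            print(c,q[:1],s[:1], "rack-frame off", (R@(np.array(q[0][0][:2])-np.array(s[0][0][:2]))).round(4) if q and s else None)
    st=r.read_state(); print(st["time"],st["ee_pos"].round(4),st["eef_rot"].round(4),st["ft_force"].round(2),2*np.arctan2(st["eef_rot"][1],st["eef_rot"][0]))
if __name__=="__main__": rel(sys.argv[1])
E
python3 rel.py medium
python3 - <<'E'
from h import *
b=shot("side")
cv2.imwrite("pics/m1.png",cv2.resize(cv2.cvtColor(np.asarray(b),cv2.COLOR_RGB2BGR)[180:280,225:345],None,fx=6,fy=6,interpolation=cv2.INTER_CUBIC))
E
```

```text
side [([0.5365, 0.0647, 0.114], 0.92)] [([0.5318, 0.068, 0.0104], 0.87)] rack-frame off [ 0.0038 -0.0043]
top [] [] rack-frame off None
side [([0.5367, 0.0647, 0.1211], 0.96)] [([0.5331, 0.0704, 0.0084], 0.68)] rack-frame off [ 0.0022 -0.0064]
top [] [] rack-frame off None
8.7833 [0.5373 0.0671 0.1328] [9.929e-01 1.186e-01 2.000e-04 1.000e-04] [-0.41 -0.31 -1.6 ] 0.23777702690627459
```

View pics/m1.png

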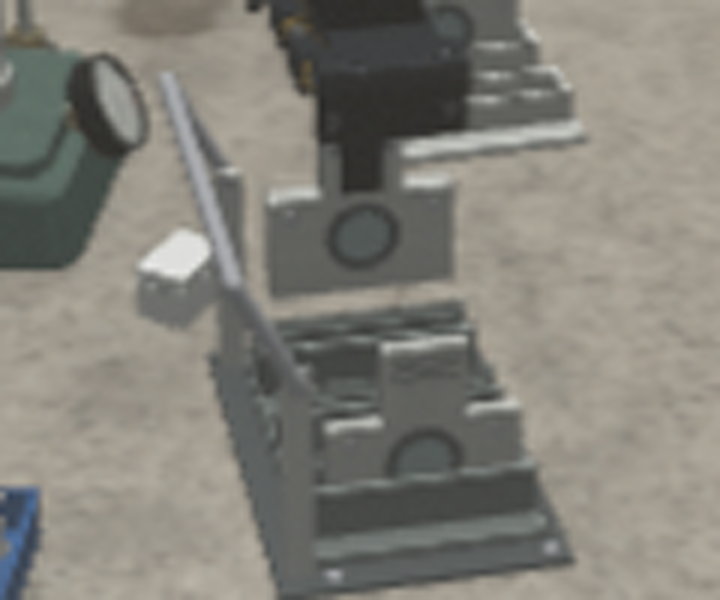

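The crop shows the medium plate hanging level at (360, 240) above its slot, with the bar clear of it on the left. The thin plate stands in the near slot. I'll shift slightly and lower.

Request:
arm_command:
  xyz:
    - [-0.001,0.002,-0.01]
    - [-0.001,0.002,-0.02]
    - [-0.001,0.002,-0.025]
    - [-0.001,0.002,-0.03]
    - [-0.001,0.002,-0.033]
    - [-0.001,0.002,-0.036]
    - [-0.001,0.002,-0.036]
    - [-0.001,0.002,-0.036]
  rot:
    - [0,0,0]
    - [0,0,0]
    - [0,0,0]
    - [0,0,0]
    - [0,0,0]
    - [0,0,0]
    - [0,0,0]
    - [0,0,0]

```text
time: 9.5
ee_pos: [0.5362, 0.0691, 0.0966]
eef_rot: [0.993, 0.119, -0.0, 0.0]
ft_force: [0.9, 0.3, -0.9]
width: 0.0137
grip_force: 30.0
```

Request:
arm_command:
  xyz:
    - [0,0,-0.004]
    - [0,0,-0.008]
    - [0,0,-0.012]
    - [0,0,-0.015]
    - [0,0,-0.0175]
    - [0,0,-0.019]
    - [0,0,-0.0205]
    - [0,0,-0.0205]
  rot:
    - [0,0,0]
    - [0,0,0]
    - [0,0,0]
    - [0,0,0]
    - [0,0,0]
    - [0,0,0]
    - [0,0,0]
    - [0,0,0]

```text
time: 10.17
ee_pos: [0.5361, 0.0691, 0.0767]
eef_rot: [0.993, 0.119, -0.0, 0.0]
ft_force: [-4.2, -1.5, 6.2]
width: 0.0136
grip_force: 30.0
```

Request:
arm_command:
  xyz:
    - [0,0,0]
    - [0,0,0]
    - [0,0,0]
    - [0,0,0]
    - [0,0,0.02]
    - [0,0,0.05]
    - [0,0,0.08]
    - [0,0,0.11]
    - [-0.015,0.062,0.11]
    - [-0.03,0.123,0.11]
    - [-0.03,0.123,0.11]
    - [-0.03,0.123,0.11]
    - [-0.03,0.123,0.11]
  rot:
    - [0,0,0]
    - [0,0,0]
    - [0,0,0]
    - [0,0,0]
    - [0,0,0]
    - [0,0,0]
    - [0,0,0]
    - [0,0,0]
    - [0,0,0]
    - [0,0,0]
    - [0,0,0]
    - [0,0,0]
    - [0,0,0]
  grip: 0.4

```text
time: 11.25
ee_pos: [0.5051, 0.1952, 0.1863]
eef_rot: [0.993, 0.121, 0.0, -0.0]
ft_force: [1.5, -0.1, 0.1]
width: 0.0349
grip_force: 0.0
```

```bash
python3 - <<'E'
from h import *
for k in range(2):
  for c in ("side","top"):
    b=shot(c)
    for l in ("medium_plate_centre","thin_plate_centre","slot_thick_floor"): print(c,l,spot(l,c)[:2])
    if c=="side" and k==0: cv2.imwrite("pics/m2.png",cv2.resize(cv2.cvtColor(np.asarray(b),cv2.COLOR_RGB2BGR)[180:280,225:345],None,fx=6,fy=6,interpolation=cv2.INTER_CUBIC))
s=r.read_state(); print(s["time"],s["ee_pos"])
E
```

```text
side medium_plate_centre [([0.5379, 0.0639, 0.0629], 0.77)]
side thin_plate_centre [([0.5017, 0.1975, 0.0625], 0.67), ([0.5336, 0.0734, 0.0094], 0.47)]
side slot_thick_floor [([0.5028, 0.1925, 0.0143], 0.85)]
top medium_plate_centre [([0.535, 0.0654, 0.0669], 0.52), ([0.5902, 0.1405, 0.1225], 0.32)]
top thin_plate_centre []
top slot_thick_floor []
side medium_plate_centre [([0.5358, 0.0649, 0.0598], 0.6), ([0.5246, 0.1279, 0.0128], 0.19)]
side thin_plate_centre [([0.5012, 0.201, 0.0622], 0.67)]
side slot_thick_floor [([0.5026, 0.1911, 0.0114], 0.63), ([0.4958, -0.2976, 0.0094], 0.53)]
top medium_plate_centre [([0.5398, 0.0667, 0.0682], 0.57), ([0.5907, 0.1405, 0.1193], 0.5)]
top thin_plate_centre []
top slot_thick_floor []
12.05 [0.50619647 0.19211587 0.18607558]
```

View pics/m2.png

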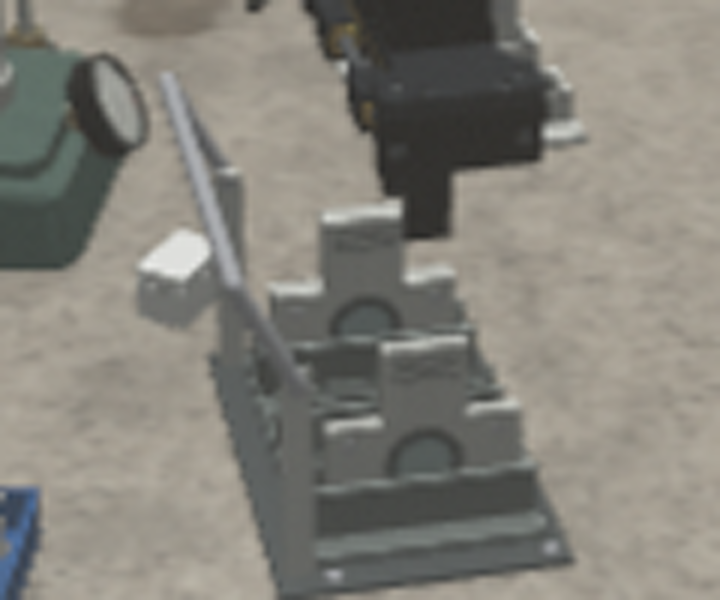

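Request:
arm_command:
  xyz:
    - [-0.0045,0.0055,0]
    - [-0.0045,0.0055,-0.03]
    - [-0.0045,0.0055,-0.06]
    - [-0.0045,0.0055,-0.085]
    - [-0.0045,0.0055,-0.1]
    - [-0.0045,0.0055,-0.109]
    - [-0.0045,0.0055,-0.109]
    - [-0.0045,0.0055,-0.109]
  rot:
    - [0,0,0]
    - [0,0,0]
    - [0,0,0]
    - [0,0,0]
    - [0,0,0]
    - [0,0,0]
    - [0,0,0]
    - [0,0,0]
  grip: 0.6

```text
time: 12.72
ee_pos: [0.5017, 0.1981, 0.0776]
eef_rot: [0.993, 0.119, 0.0, -0.0]
ft_force: [0.5, 0.7, 0.1]
width: 0.0519
grip_force: 0.0
```

Request:
arm_command:
  xyz:
    - [0,0,0]
    - [0,0,0]
    - [0,0,0]
    - [0,0,0]
    - [0,0,0]
    - [0,0,0]
    - [0,0,0]
    - [0,0,0]
    - [0,0,0]
  rot:
    - [0,0,0]
    - [0,0,0]
    - [0,0,0]
    - [0,0,0]
    - [0,0,0]
    - [0,0,0]
    - [0,0,0]
    - [0,0,0]
    - [0,0,0]
  grip: 0.0
  squeeze: 30

```text
time: 13.47
ee_pos: [0.5017, 0.1976, 0.0771]
eef_rot: [0.993, 0.119, 0.0, 0.0]
ft_force: [0.5, 0.4, 0.5]
width: 0.008
grip_force: 30.0
```

Request:
arm_command:
  xyz:
    - [0,0,0.015]
    - [0,0,0.03]
    - [0,0,0.045]
    - [0,0,0.06]
    - [0.005,-0.02,0.06]
    - [0.014,-0.048,0.06]
    - [0.019,-0.0665,0.06]
    - [0.019,-0.0665,0.06]
    - [0.019,-0.0665,0.06]
    - [0.019,-0.0665,0.06]
  rot:
    - [0,0,0]
    - [0,0,0]
    - [0,0,0]
    - [0,0,0]
    - [0,0,0]
    - [0,0,0]
    - [0,0,0]
    - [0,0,0]
    - [0,0,0]
    - [0,0,0]

```text
time: 14.3
ee_pos: [0.5204, 0.1318, 0.137]
eef_rot: [0.993, 0.119, -0.0, -0.0]
ft_force: [-0.4, 0.4, -1.1]
width: 0.0081
grip_force: 30.0
```

```bash
python3 - <<'E'
from h import *
A=[];B=[]
for k in range(4):
    shot("side"); a=spot("thin_plate_centre","side"); b=spot("slot_thin_floor","side"); c=spot("slot_thick_floor","side"); print(a[:1],b[:1],c[:1])
s=r.read_state(); print(s["time"],s["ee_pos"],s["ft_force"],s["width"])
b=shot("side"); cv2.imwrite("pics/t1.png",cv2.resize(cv2.cvtColor(np.asarray(b),cv2.COLOR_RGB2BGR)[180:280,225:345],None,fx=6,fy=6,interpolation=cv2.INTER_CUBIC))
E
```

```text
[([0.5204, 0.1348, 0.1204], 0.88)] [([0.5175, 0.1303, 0.0115], 0.75)] [([0.5033, 0.1892, 0.0151], 0.82)]
[([0.5202, 0.1352, 0.123], 0.57)] [([0.5207, 0.129, 0.0152], 0.7)] [([0.5048, 0.193, 0.0127], 0.56)]
[([0.5204, 0.1354, 0.1221], 0.95)] [([0.5193, 0.129, 0.0137], 0.81)] [([0.5048, 0.19, 0.0131], 0.78)]
[([0.5218, 0.1339, 0.1216], 0.93)] [([0.5223, 0.1287, 0.014], 0.65)] [([0.5044, 0.1905, 0.0162], 0.8)]
15.1 [0.52072317 0.13109682 0.13707409] [ 0.19494032 -0.90317352 -0.84479553] 0.007687963921543451
```

View pics/t1.png

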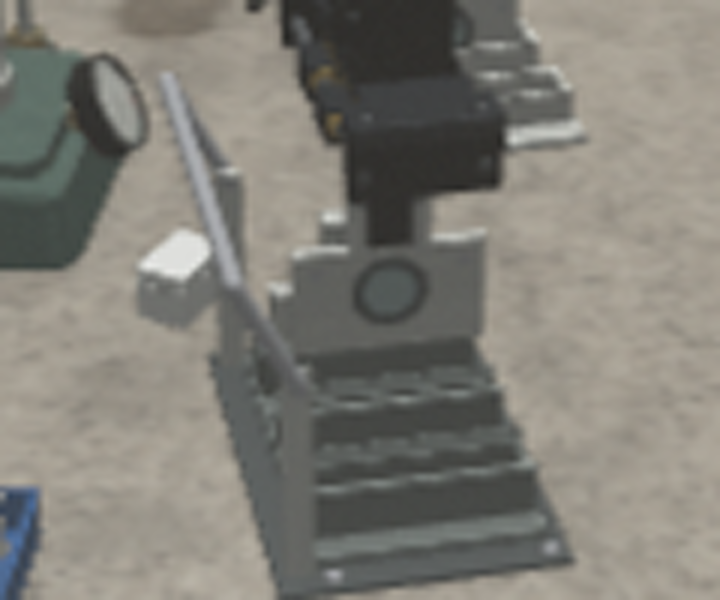

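The thin plate hangs upright over the middle slot, its window at about (390, 290). I'll lower it, watching the force.

Request:
arm_command:
  xyz:
    - [0,0,-0.01]
    - [0,0,-0.018]
    - [0,0,-0.024]
    - [0,0,-0.028]
    - [0,0,-0.031]
    - [0,0,-0.034]
    - [0,0,-0.037]
    - [0,0,-0.037]
  rot:
    - [0,0,0]
    - [0,0,0]
    - [0,0,0]
    - [0,0,0]
    - [0,0,0]
    - [0,0,0]
    - [0,0,0]
    - [0,0,0]

```text
time: 15.82
ee_pos: [0.5205, 0.1311, 0.0995]
eef_rot: [0.993, 0.119, -0.0, 0.0]
ft_force: [-0.4, 0.6, -1.3]
width: 0.0078
grip_force: 30.0
```

Request:
arm_command:
  xyz:
    - [0,0,-0.004]
    - [0,0,-0.008]
    - [0,0,-0.012]
    - [0,0,-0.016]
    - [0,0,-0.019]
    - [0,0,-0.0215]
    - [0,0,-0.0235]
    - [0,0,-0.0245]
    - [0,0,-0.0245]
  rot:
    - [0,0,0]
    - [0,0,0]
    - [0,0,0]
    - [0,0,0]
    - [0,0,0]
    - [0,0,0]
    - [0,0,0]
    - [0,0,0]
    - [0,0,0]

```text
time: 16.57
ee_pos: [0.5207, 0.1313, 0.077]
eef_rot: [0.993, 0.119, 0.0, 0.0]
ft_force: [-7.4, -3.2, 17.5]
width: 0.008
grip_force: 30.0
```

Request:
arm_command:
  xyz:
    - [0,0,0]
    - [0,0,0]
    - [0,0,0]
    - [0,0,0]
    - [0,0,0.02]
    - [0,0,0.05]
    - [0,0,0.09]
    - [0,0,0.125]
    - [-0.002,-0.04,0.125]
    - [-0.004,-0.08,0.125]
    - [-0.006,-0.12,0.125]
    - [-0.008,-0.16,0.125]
    - [-0.01,-0.2,0.125]
    - [-0.012,-0.24,0.125]
    - [-0.014,-0.28,0.125]
    - [-0.016,-0.32,0.125]
    - [-0.018,-0.36,0.125]
    - [-0.02,-0.4,0.125]
    - [-0.0225,-0.4287,0.125]
  rot:
    - [0,0,0]
    - [0,0,0]
    - [0,0,0]
    - [0,0,0]
    - [0,0,0]
    - [0,0,0]
    - [0,0,0]
    - [0,0,0]
    - [0,0,0.022]
    - [0,0,0.022]
    - [0,0,0.022]
    - [0,0,0.022]
    - [0,0,0.022]
    - [0,0,0.022]
    - [0,0,0.022]
    - [0,0,0.022]
    - [0,0,0.022]
    - [0,0,0.022]
    - [0,0,0.022]
  grip: 0.4

```text
time: 18.15
ee_pos: [0.4971, -0.3016, 0.2003]
eef_rot: [0.992, 0.128, -0.0, 0.001]
ft_force: [0.2, 0.2, 0.1]
width: 0.0349
grip_force: 0.0
```

Request:
arm_command:
  xyz:
    - [0,0,0]
    - [0,0,0]
    - [0,0,0]
  rot:
    - [0,0,0]
    - [0,0,0]
    - [0,0,0]
  grip: 0.55

```text
time: 18.4
ee_pos: [0.4985, -0.2966, 0.2003]
eef_rot: [0.992, 0.13, 0.0, -0.0]
ft_force: [0.3, -0.0, 0.6]
width: 0.0452
grip_force: 0.0
```

```bash
python3 - <<'E'
from h import *
for k in range(2):
  for c in ("side","top"):
    shot(c)
    for l in ("thick_plate_centre","thin_plate_centre","medium_plate_centre"): print(c,l,spot(l,c)[:1])
s=r.read_state(); print(s["time"],s["ee_pos"],s["ft_force"],s["width"])
E
```

```text
side thick_plate_centre [([0.4934, -0.2953, 0.0584], 0.69)]
side thin_plate_centre [([0.5192, 0.1327, 0.0626], 0.88)]
side medium_plate_centre [([0.5363, 0.0673, 0.0632], 0.89)]
top thick_plate_centre [([0.5002, -0.2988, 0.0591], 0.63)]
top thin_plate_centre [([0.522, 0.1293, 0.0666], 0.67)]
top medium_plate_centre [([0.54, 0.0648, 0.0663], 0.79)]
side thick_plate_centre [([0.4954, -0.2963, 0.0588], 0.87)]
side thin_plate_centre [([0.5228, 0.1362, 0.0606], 0.68)]
side medium_plate_centre [([0.5213, 0.1314, 0.0126], 0.7)]
top thick_plate_centre [([0.4999, -0.2976, 0.0578], 0.55)]
top thin_plate_centre [([0.5217, 0.1316, 0.0673], 0.48)]
top medium_plate_centre [([0.5381, 0.0652, 0.0653], 0.72)]
19.2 [ 0.49821011 -0.29759208  0.20057561] [-0.29820316 -0.08332452 -0.41753596] 0.04755579329576387
```

Request:
arm_command:
  xyz:
    - [0,0,-0.035]
    - [0,0,-0.07]
    - [0,0,-0.1]
    - [0,0,-0.117]
    - [0,0,-0.127]
    - [0,0,-0.127]
    - [0,0,-0.127]
  rot:
    - [0,0,0]
    - [0,0,0]
    - [0,0,0]
    - [0,0,0]
    - [0,0,0]
    - [0,0,0]
    - [0,0,0]

```text
time: 19.78
ee_pos: [0.4986, -0.2977, 0.0742]
eef_rot: [0.992, 0.13, 0.0, 0.0]
ft_force: [-0.2, 0.1, 0.5]
width: 0.0481
grip_force: 0.0
```

Request:
arm_command:
  xyz:
    - [0,0,0]
    - [0,0,0]
    - [0,0,0]
    - [0,0,0]
    - [0,0,0]
    - [0,0,0]
    - [0,0,0]
    - [0,0,0.02]
    - [0,0,0.05]
    - [0,0,0.09]
    - [0,0,0.127]
    - [0,0,0.127]
  rot:
    - [0,0,0]
    - [0,0,0]
    - [0,0,0]
    - [0,0,0]
    - [0,0,0]
    - [0,0,0]
    - [0,0,0]
    - [0,0,0]
    - [0,0,0]
    - [0,0,0]
    - [0,0,0]
    - [0,0,0]
  grip: 0.0
  squeeze: 30

```text
time: 20.78
ee_pos: [0.5012, -0.2988, 0.2083]
eef_rot: [0.992, 0.13, 0.004, 0.003]
ft_force: [1.2, -0.0, -1.5]
width: 0.0199
grip_force: 30.0
```

Request:
arm_command:
  xyz:
    - [0,0.03,0.02]
    - [0.001,0.07,0.025]
    - [0.002,0.11,0.025]
    - [0.002,0.15,0.025]
    - [0.003,0.19,0.025]
    - [0.004,0.23,0.025]
    - [0.004,0.27,0.025]
    - [0.005,0.31,0.025]
    - [0.005,0.35,0.025]
    - [0.006,0.39,0.025]
    - [0.006,0.43,0.025]
    - [0.007,0.46,0.025]
    - [0.0075,0.48,0.025]
    - [0.0075,0.491,0.025]
    - [0.0075,0.491,0.015]
    - [0.0075,0.491,-0.015]
    - [0.0075,0.491,-0.04]
    - [0.0075,0.491,-0.06]
    - [0.0075,0.491,-0.06]
    - [0.0075,0.491,-0.06]
  rot:
    - [0,0,0]
    - [0,0,0]
    - [0,0,-0.022]
    - [0,0,-0.022]
    - [0,0,-0.022]
    - [0,0,-0.022]
    - [0,0,-0.022]
    - [0,0,-0.022]
    - [0,0,-0.022]
    - [0,0,-0.022]
    - [0,0,-0.022]
    - [0,0,-0.022]
    - [0,0,-0.022]
    - [0,0,-0.022]
    - [0,0,-0.022]
    - [0,0,-0.022]
    - [0,0,-0.022]
    - [0,0,-0.022]
    - [0,0,-0.022]
    - [0,0,-0.022]

```text
time: 22.45
ee_pos: [0.5053, 0.1915, 0.1396]
eef_rot: [0.993, 0.118, -0.001, 0.0]
ft_force: [-0.3, -0.3, -2.0]
width: 0.0199
grip_force: 30.0
```

```bash
python3 - <<'E'
from h import *
for k in range(3):
    shot("side"); a=spot("thick_plate_centre","side"); b=spot("slot_thick_floor","side"); print(a[:1],b[:1])
s=r.read_state(); print(s["time"],s["ee_pos"],s["ft_force"],s["width"])
E
```

```text
[([0.5035, 0.1953, 0.1234], 0.85)] [([0.5048, 0.1951, 0.0161], 0.68)]
[([0.5045, 0.1955, 0.1252], 0.7)] [([0.5054, 0.1942, 0.0152], 0.75)]
[([0.5031, 0.1963, 0.1247], 0.71)] [([0.5041, 0.1902, 0.0144], 0.61)]
22.9 [0.50593886 0.193466   0.141056  ] [-0.00741534  0.22331341 -2.47955337] 0.019868120178877745
```

Request:
arm_command:
  xyz:
    - [0.001,0,-0.012]
    - [0.001,0,-0.022]
    - [0.001,0,-0.028]
    - [0.001,0,-0.032]
    - [0.001,0,-0.035]
    - [0.001,0,-0.038]
    - [0.001,0,-0.041]
    - [0.001,0,-0.043]
    - [0.001,0,-0.043]
  rot:
    - [0,0,0]
    - [0,0,0]
    - [0,0,0]
    - [0,0,0]
    - [0,0,0]
    - [0,0,0]
    - [0,0,0]
    - [0,0,0]
    - [0,0,0]

```text
time: 23.65
ee_pos: [0.5066, 0.1934, 0.0973]
eef_rot: [0.993, 0.119, -0.0, 0.0]
ft_force: [0.9, -0.2, -2.3]
width: 0.0197
grip_force: 30.0
```

Request:
arm_command:
  xyz:
    - [0,0,-0.004]
    - [0,0,-0.008]
    - [0,0,-0.012]
    - [0,0,-0.015]
    - [0,0,-0.017]
    - [0,0,-0.019]
    - [0,0,-0.0205]
    - [0,0,-0.0205]
  rot:
    - [0,0,0]
    - [0,0,0]
    - [0,0,0]
    - [0,0,0]
    - [0,0,0]
    - [0,0,0]
    - [0,0,0]
    - [0,0,0]

```text
time: 24.32
ee_pos: [0.5067, 0.1935, 0.0779]
eef_rot: [0.993, 0.119, -0.0, 0.0]
ft_force: [-5.7, -2.0, 9.8]
width: 0.0196
grip_force: 30.0
```

Request:
arm_command:
  xyz:
    - [0,0,0]
    - [0,0,0]
    - [0,0,0]
    - [0,0,0]
    - [0,0,0.02]
    - [0,0,0.05]
    - [0,0,0.09]
    - [0,0,0.13]
    - [0,0,0.165]
    - [0,0,0.185]
    - [0,0,0.185]
  rot:
    - [0,0,0]
    - [0,0,0]
    - [0,0,0]
    - [0,0,0]
    - [0,0,0]
    - [0,0,0]
    - [0,0,0]
    - [0,0,0]
    - [0,0,0]
    - [0,0,0]
    - [0,0,0]
  grip: 0.45

```text
time: 25.23
ee_pos: [0.5084, 0.1945, 0.267]
eef_rot: [0.993, 0.119, 0.004, -0.001]
ft_force: [-0.4, 0.4, -0.5]
width: 0.0395
grip_force: 0.0
```

```bash
python3 - <<'E'
from h import *
b=shot("side"); cv2.imwrite("pics/a1.png",cv2.resize(cv2.cvtColor(np.asarray(b),cv2.COLOR_RGB2BGR)[180:280,225:345],None,fx=6,fy=6,interpolation=cv2.INTER_CUBIC))
for l in ("thick","thin","medium"): print(l,spot(l+"_plate_centre","side")[:1])
for c in ("side","top"):
    shot(c); print(spot("bar_middle",c),spot("bar_hinge",c))
s=r.read_state(); print(s["time"],s["ee_pos"],s["ft_force"],s["width"])
E
```

```text
thick []
thin [([0.5209, 0.1344, 0.0669], 0.66)]
medium [([0.535, 0.0653, 0.0613], 0.73)]
[([0.6123, 0.153, 0.1784], 0.8)] [([0.5789, 0.1508, 0.1194], 0.73)]
[([0.6186, 0.1497, 0.1796], 0.62)] [([0.5914, 0.1417, 0.1194], 0.62)]
25.7333 [0.50650979 0.19337058 0.26149024] [0.07294626 0.59566801 0.38130404] 0.039474068191434945
```

View pics/a1.png

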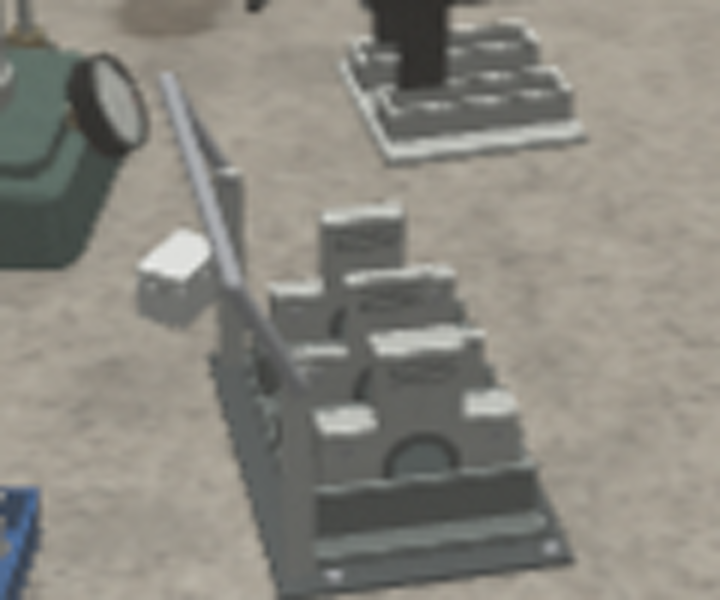

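All three plates stand home, with tabs at about (362, 210), (400, 275) and (425, 340), and the bar is still open. I'll close the fingers and move behind the crosspiece.

Request:
arm_command:
  xyz:
    - [0.034,-0.008,0]
    - [0.068,-0.016,0]
    - [0.102,-0.025,0]
    - [0.136,-0.033,0]
    - [0.136,-0.033,0]
    - [0.136,-0.033,0]
    - [0.136,-0.033,-0.03]
    - [0.136,-0.033,-0.06]
    - [0.136,-0.033,-0.085]
    - [0.136,-0.033,-0.097]
    - [0.136,-0.033,-0.097]
    - [0.136,-0.033,-0.097]
  rot:
    - [0,0,0]
    - [0,0,0]
    - [0,0,0]
    - [0,0,0]
    - [0,0,0]
    - [0,0,0]
    - [0,0,0]
    - [0,0,0]
    - [0,0,0]
    - [0,0,0]
    - [0,0,0]
    - [0,0,0]
  grip: 0.0

```text
time: 26.73
ee_pos: [0.6424, 0.1609, 0.166]
eef_rot: [0.993, 0.119, 0.0, -0.0]
ft_force: [-0.7, -0.3, 0.5]
width: 0.0009
grip_force: 0.0
```

Request:
arm_command:
  xyz:
    - [-0.01,-0.002,0]
    - [-0.019,-0.005,0]
    - [-0.029,-0.007,0]
    - [-0.039,-0.009,0]
    - [-0.049,-0.012,0]
    - [-0.058,-0.014,-0.003]
    - [-0.068,-0.016,-0.007]
    - [-0.076,-0.018,-0.011]
    - [-0.082,-0.02,-0.014]
    - [-0.0855,-0.021,-0.015]
    - [-0.0855,-0.021,-0.015]
  rot:
    - [0,0,0]
    - [0,0,0]
    - [0,0,0]
    - [0,0,0]
    - [0,0,0]
    - [0,0,0]
    - [0,0,0]
    - [0,0,0]
    - [0,0,0]
    - [0,0,0]
    - [0,0,0]

```text
time: 27.65
ee_pos: [0.5572, 0.1395, 0.1511]
eef_rot: [0.993, 0.119, 0.001, 0.0]
ft_force: [-0.1, -0.0, -0.4]
width: 0.0005
grip_force: 0.0
```

```bash
python3 - <<'E'
from h import *
for c in ("side","top"):
    b=shot(c); print(spot("bar_middle",c))
    if c=="side": cv2.imwrite("pics/b1.png",cv2.resize(cv2.cvtColor(np.asarray(b),cv2.COLOR_RGB2BGR)[180:280,225:345],None,fx=6,fy=6,interpolation=cv2.INTER_CUBIC))
s=r.read_state(); print(s["time"],s["ee_pos"],s["ft_force"],s["width"])
E
```

```text
[([0.5416, 0.1395, 0.1709], 0.72)]
[]
27.85 [0.55760193 0.1394763  0.15044241] [-0.1025408  -0.16226944 -0.61375439] 0.00014710970247950022
```

View pics/b1.png

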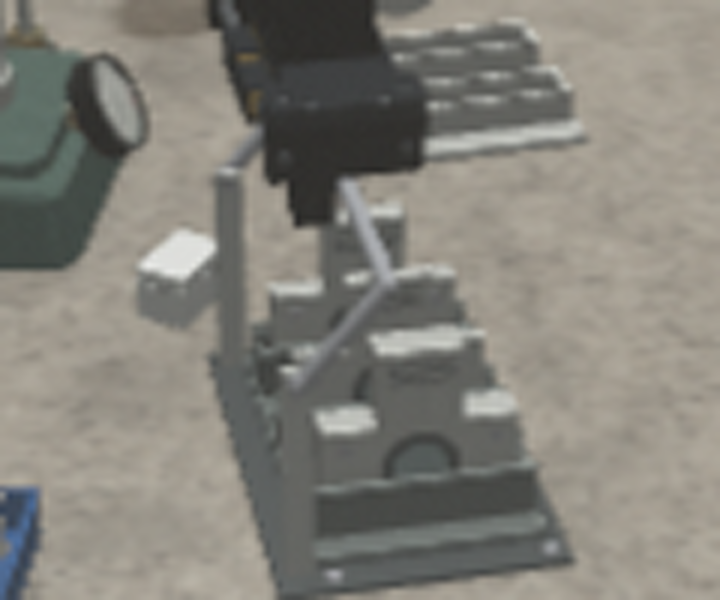

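The bar has followed the fingers to about 0.84 rad, its crosspiece running from (345, 180) to (390, 280). Next I lift over it and press it down along its arc.

Request:
arm_command:
  xyz:
    - [0.006,0.0015,0]
    - [0.006,0.0015,0.02]
    - [0.006,0.0015,0.05]
    - [-0.005,-0.001,0.055]
    - [-0.0214,-0.005,0.05]
    - [-0.0214,-0.005,0.035]
    - [-0.022,-0.005,0.025]
    - [-0.024,-0.006,0.016]
    - [-0.027,-0.0065,0.007]
    - [-0.03,-0.007,-0.002]
    - [-0.032,-0.008,-0.01]
    - [-0.034,-0.008,-0.016]
    - [-0.036,-0.0087,-0.021]
    - [-0.036,-0.0087,-0.024]
    - [-0.036,-0.0087,-0.025]
    - [-0.036,-0.0087,-0.025]
  rot:
    - [0,0,0]
    - [0,0,0]
    - [0,0,0]
    - [0,0,0]
    - [0,0,0]
    - [0,0,0]
    - [0,0,0]
    - [0,0,0]
    - [0,0,0]
    - [0,0,0]
    - [0,0,0]
    - [0,0,0]
    - [0,0,0]
    - [0,0,0]
    - [0,0,0]
    - [0,0,0]

```text
time: 29.18
ee_pos: [0.521, 0.1307, 0.126]
eef_rot: [0.993, 0.119, -0.0, 0.0]
ft_force: [-6.8, -3.2, 12.6]
width: 0.0002
grip_force: 6.1
```

Request:
arm_command:
  xyz:
    - [0,0,-0.001]
    - [0,0,-0.001]
    - [0,0,0.01]
    - [0,0,0.04]
    - [0,0,0.08]
    - [0,0,0.12]
    - [0,-0.04,0.15]
    - [0,-0.08,0.15]
    - [0,-0.12,0.15]
    - [0,-0.16,0.15]
    - [0,-0.16,0.15]
    - [0,-0.16,0.15]
  rot:
    - [0,0,0]
    - [0,0,0]
    - [0,0,0]
    - [0,0,0]
    - [0,0,0]
    - [0,0,0]
    - [0,0,0]
    - [0,0,0]
    - [0,0,0]
    - [0,0,0]
    - [0,0,0]
    - [0,0,0]

```text
time: 30.18
ee_pos: [0.5213, -0.0325, 0.2752]
eef_rot: [0.993, 0.116, 0.0, 0.0]
ft_force: [-0.5, 1.5, 0.5]
width: 0.0004
grip_force: 0.0
```

```bash
python3 - <<'E'
from h import *
b=shot("side"); cv2.imwrite("pics/c1.png",cv2.resize(cv2.cvtColor(np.asarray(b),cv2.COLOR_RGB2BGR)[180:280,225:345],None,fx=6,fy=6,interpolation=cv2.INTER_CUBIC))
for l in ("thick_plate_centre","thin_plate_centre","medium_plate_centre","bar_middle"): print(l,spot(l,"side")[:1])
s=r.read_state(); print(s["time"],s["ee_pos"],s["ft_force"],s["width"])
E
```

```text
thick_plate_centre [([0.5057, 0.1947, 0.0627], 0.88)]
thin_plate_centre [([0.5217, 0.1351, 0.0615], 0.5)]
medium_plate_centre [([0.5351, 0.066, 0.0607], 0.61)]
bar_middle [([0.5158, 0.1336, 0.1169], 0.49)]
30.4333 [ 0.5213196  -0.02760555  0.27521786] [-0.23081481  0.21932477 -0.47503325] 2.2217957619308497e-05
```

View pics/c1.png

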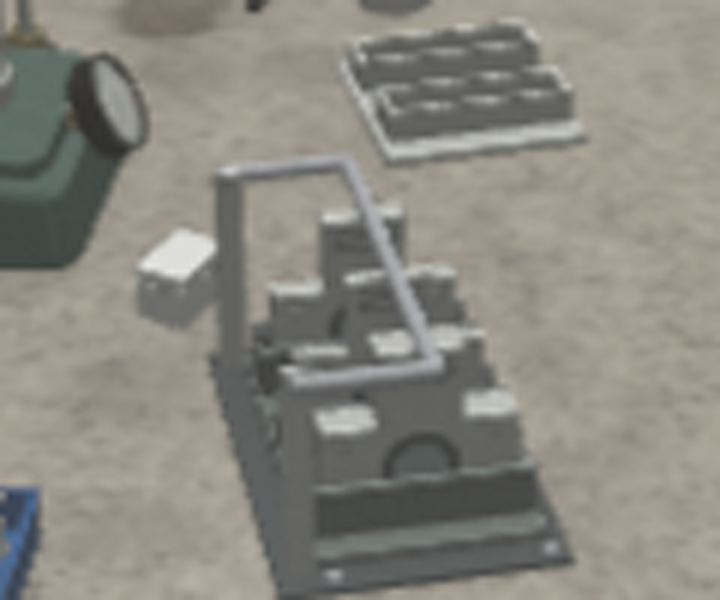

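The bar lies level over the tabs, its crosspiece running from (345, 160) to (435, 362). All three plates are home and the arm is clear, so I'll hand in.

```bash
python3 -c "
from bench import r
print(r.close_job())"
```

```text
the job is handed in; nothing more can be done
None
```

I handed the job in at about 30 s: the last picture showed all three plates fully home in their own slots, the retaining bar shut level over them and the arm clear, but no verdict came back.

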